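# Test-fit a sleeve and view it through the inspection mirror

### The arm

A 6-joint arm with a two-finger parallel gripper is mounted at the origin on the work surface. World frame = base frame: x ahead of the robot, y to its left, z up, the work surface at z = 0. Lengths are in mm, angles in rad, forces in N, time in s.
With the tool pointing down it reaches from about 375 to 750 mm from the base axis. Payload 9 kg.
Tool frame: the origin (TCP) lies at the very end of the fingers, on their centre line; the grasp point (between the pads) lies 19 mm behind it; z points along the fingers, y is the line along which they close (so a half turn about z gives the same grasp; the last joint's range is limited). The gripper opens to 85 mm and grips with 20 to 120 N. Pads are 22 mm wide; open, the fingers measure 114 mm over their backs; the gripper's body (76 mm by 85 mm) begins 54 mm behind the grasp point. The pads swing forward as they close: fully open they stand 13 mm farther back than shut.
Start: joints at [-1.455, 0.104, 0.097, 1.564, 0, 1.353], TCP at [196.592, -566.911, 231.331] pointing down, gripper open.
Joint ranges: [-2.99, 2.99], [-0.84, 1.86], [-1.1, 1.16], [-1.84, 2.11], [-1.51, 1.56], [-3.14, 3.14]. Speed limits (rad/s): [2.22, 2.22, 2.57, 3.14, 3.14, 3.14].

### API

Orientations are given as a rotation vector (axis times angle).
In Python, from bench import state, snapshot, close_job gives the robot as it stands.
- The arm moves only by the tool jog_arm, never from a script. Its argument "increments" is a list of rows, each a list of 4 numbers: the shift along the tool's x, y, z as a fraction of full scale, then the turn about the tool's z as a fraction of full scale. In form: [[x, y, z, twist], ...]. A call has exactly 10 rows; each row shifts and turns the commanded pose from where the row before left it, along the tool's axes as they then stand; what a row does not reach is not made up. Full scale, the value 1, is 20 mm for a shift and 4 degrees for a turn. A row lasts 1/12 s, in which the tool goes at most 41.7 mm and 7.16 degrees, less where a joint would pass 70% of its speed; a pose out of reach is approached as far as the arm can. A call with a number of a shift or a turn outside -1 to 1 is refused whole. A call with a gripper value outside its range is refused whole. "gripper" is the opening, from 0 (shut) to 1 (fully open), set as the call begins (left out, the last holds). The fingers move at their own pace and stop on an object; the grip force is fixed at half the most. Time passes only in rows, so rows that do not move let the fingers close, or fill a call up. It gives the time, the measured TCP pose, the force, the opening and the grip force at its end, in the units of the state.
- state(): the state, without advancing time (a new reading comes with each control period).
- snapshot(name): name is "scene" or "top" or "wrist"; returns a dict with "pixels" (384x512x3 uint8, red, green, blue), "range_z" (384x512 float32, mm along the optical axis (not along the pixel's ray), 0 where there is no reading), "fovy" (degrees; the focal length in pixels is half the picture's height over the tangent of half this angle, whatever the lens; pixels are square), "cx", "cy" (the principal point, pixels), "cam_to_world" (4x4, takes a point from camera to world coordinates). Camera axes: x right, y down, z forward; pixel columns grow to the right and rows downward; lengths in mm; the calibration is good to about 2 mm. A picture is of the moment at which its call begins.
- close_job(): hands the job in; it is judged then, once.
The state is a dict: "clock": time; "joint_positions": joint angles; "qd": joint speeds; "joint_efforts": joint torques, N m; "tcp_pos": TCP position; "orientation": TCP orientation; "contact_force": force on the tool from outside, world axes, zero at the start; "moment": the same for the moment, N m; "finger_gap": opening from 0.0 (shut) to 1.0 (fully open); "gripper_force": force on a finger pad.
Only numpy, scipy, OpenCV 4.12 (cv2) and the standard library are available. Lean on these libraries where they do the work, as an engineer would, in place of code of your own. Each camera call takes 0.05 s, during which the arm holds its last target. There are 200 camera calls.

### The job

Slide the wide-bored brass sleeve down over the gauge pin until it sits fully home, and let go of it. Then take the sprung inspection mirror by the upright peg on its crank and turn it until the small bench camera sees the seated sleeve in the middle of the mirror; finish while still holding the mirror steady at that angle. Leave the narrow-bored sleeve and the other things on the bench where they are.

Things in the scene. Friction and masses are not known exactly. Their poses are not given: they have to be found in the camera images.
- wide_sleeve: Brass sleeve to be fitted: upright tube, 36 mm outside diameter, 55 mm high, bore 24 mm right through, 0.16 kg, with a thin dark line round its middle. The other sleeve looks the same from outside but has a narrow bore. Origin: centre of the underside, z up the tube.
- mark (a point): Centre of the wide sleeve at the height of its dark line, 27.5 mm above its underside: the spot that the camera must see.
- narrow_sleeve: The other brass sleeve: 36 mm outside, 55 mm high, bore only 13 mm, thick wall; it cannot go on the pin. Stays where it stands. Origin: centre of the underside.
- gauge: Gauge: a fixed dark steel plate 60 x 60 x 12 mm with one upright steel pin in its centre, 21 mm diameter, standing 42 mm above the plate; the top 10 mm taper to 12 mm diameter. Origin: centre of the plate's underside, z up. It does not move in a run but its place differs from run to run.
- pin_foot (a point): Foot of the pin: on the pin's axis at the top face of the gauge plate, 12 mm above the bench. A sleeve fully home has its underside here.
- station: Fixed inspection station: aluminium base 50 x 215 x 8 mm. Origin on the bench under the mirror's turning axis. Its +y runs along the base to the small black camera block (44 x 50 mm, top 62 mm above the bench, middle 161 mm from the origin), which looks back along -y at the mirror. The gauge stands on its -x side. It turns as one from run to run.
- lens (a point): Front of the camera's lens, 121 mm from the mirror's turning axis, 40 mm above the bench.
- pivot (a point): Point on the mirror's upright turning axis at the height of the lens, 40 mm above the bench; the axis lies in the reflecting face, midway along it.
- mirror: Turning mirror, plate 64 x 64 mm, 18 to 82 mm above the bench. Origin on the upright turning axis at bench height; +x is the mirror's normal, out of the reflecting face. A spring rests it on a stop, its normal 5 degrees counterclockwise (from above) of the direction axis to lens. It turns counterclockwise from there, up to 77 degrees, and springs back when let go.
- peg (a point): Axis of the steel peg, 118 mm above the bench, a good height to grip. The peg is round, 12 mm in diameter, from 89 to 136 mm above the bench, on a crank arm (82 to 89 mm) that runs from the mirror's top straight back; 60 mm behind the turning axis. It may turn within the grip. The spring pulls 1.2 N here at the stop, 3.4 N at the far end.
- sight: Not a solid thing: the camera's line of sight after the mirror; it should pass through the sleeve's mark. Origin at the pivot point; +x is the level direction in which the camera looks once reflected. It turns twice as far as the mirror. It is right when the mirror's normal halves the angle between the directions from the axis to the lens and to the sleeve.
- screwdriver: Bystander: screwdriver lying on the bench; origin as it lies, under its middle.
- oil_jar: Bystander: closed grey jar, 52 mm diameter, 60 mm high, standing; origin: centre of the underside.
- parts_tray: Bystander: grey open parts tray 70 x 120 x 30 mm, beyond the mirror; origin: centre of the underside.
There are look-alikes about, which are no part of the job. Leave any pink or purple look-alike of the narrow_sleeve alone.

How it is judged (in metres and radians):
On the way, in this order (a step that is already met when the one before it is completed fails the run):
1. the wide sleeve is fully home on the gauge pin and let go (horizontal distance between wide_sleeve and pin_foot below 0.004 m and z of wide_sleeve in the frame of pin_foot between -0.004 and 0.004 m and angle between wide_sleeve's own z axis and vertical below 0.1 rad and contact force between the fingers and wide_sleeve below 0.3 N), for 0.3 s.
2. the mirror is held so that the camera sees the seated sleeve (all of step 1 and x of mark in the frame of sight above 0.05 m and y of mark in the frame of sight between -0.02 and 0.02 m and contact force between the fingers and mirror above 0.3 N and angular speed of mirror below 0.08 rad/s), for 0.3 s.
At the end, for the whole second after the job is handed in: Fingers hold the mirror (over 0.3 N) still; the reflected sight line passes within 20 mm of the mark. The wide sleeve is on the pin within 4 mm of its axis and of the plate, upright within 0.1 rad, untouched by the fingers. The narrow sleeve stands upright within 25 mm of its start (all of step 2 and distance of narrow_sleeve from where it was at the start of the episode below 0.025 m and angle between narrow_sleeve's own z axis and vertical below 0.2 rad); the arm keeps its last pose, push and grip.
It fails at once if the narrow sleeve is moved more than 25 mm or tipped (distance of narrow_sleeve from where it was at the start of the episode above 0.025 m or angle between narrow_sleeve's own z axis and vertical above 0.4 rad).
It fails at once if a bystander is moved more than 25 mm or the jar tipped (distance of any of screwdriver, oil_jar, parts_tray from where it was at the start of the episode above 0.025 m or angle between oil_jar's own z axis and vertical above 0.4 rad).
It also fails if it takes over 51 s, if anything falls off the work surface, if the arm or the gripper's body presses on something with over 40 N, if the wrist force passes 120 N, or if a joint passes its speed limit or range.

## Working session

There is one attempt and no reset: what is moved stays moved. The work goes in short steps, Python scripts to look and compute and a tool call to move; the robot and the scene stay as the last step left them, time stands still between calls to the robot, and variables do not carry over. Pictures are saved under pics/ and viewed, at most 10 in all, crops included, and the job is handed in when it is done.

Besides the shell and the picture viewer there is one more tool, called as name([rows], argument=value, ...), one row to a line, values as JSON. jog_arm: Moves the arm, as the interface text tells. Its arguments: {"type":"object","properties":{"increments":{"type":"array"},"gripper":{"type":"number"}},"required":["increments"]}

```bash
mkdir -p pics; ls; python3 - <<'E'
from bench import state, snapshot
import cv2, numpy as np, pickle
d={}
for n in ("scene","top","wrist"):
    s=snapshot(n); d[n]=s
    print(n,s["fovy"],s["cx"],s["cy"],np.round(s["cam_to_world"],3).tolist())
pickle.dump(d,open("snap0.pkl","wb"))
a=np.hstack([d["scene"]["pixels"]])
cv2.imwrite("pics/top0.png",d["top"]["pixels"][...,::-1])
cv2.imwrite("pics/scene0.png",d["scene"]["pixels"][...,::-1])
print(state())
E
```

```text
pics
scene 50.29216585971536 254.24073161927188 190.16569262516316 [[0.32, 0.517, -0.794, 1304.847], [0.947, -0.183, 0.263, -194.825], [-0.01, -0.836, -0.549, 621.085], [0.0, 0.0, 0.0, 1.0]]
top 53.4504949421017 258.7447880940676 196.63094687985608 [[0.028, -0.992, 0.124, 445.562], [-0.999, -0.031, -0.018, 63.415], [0.022, -0.123, -0.992, 970.798], [0.0, 0.0, 0.0, 1.0]]
wrist 64.40649324313551 254.28633484326127 191.48493362436878 [[0.326, -0.897, -0.297, 274.329], [-0.945, -0.31, -0.101, -539.755], [-0.001, 0.313, -0.95, 373.007], [0.0, 0.0, 0.0, 1.0]]
{'clock': 0.15, 'joint_positions': array([-1.45469962e+00,  1.04547372e-01,  9.66393440e-02,  1.56393054e+00,
       -4.81717501e-05,  1.35310957e+00]), 'qd': array([ 0.00010401, -0.00202825,  0.00288137, -0.00082067,  0.00019762,
       -0.00079642]), 'joint_efforts': array([ 3.97774784e-03, -5.57356954e+01,  5.04007459e+01,  1.26966948e-02,
       -2.78515799e-04,  3.68658277e-06]), 'tcp_pos': array([ 196.54203811, -566.60754366,  230.70489666]), 'orientation': array([-3.09691411e+00, -5.21702042e-01, -7.55007238e-06]), 'contact_force': array([-0.67967654, -0.88208157, -0.76078041]), 'moment': array([-0.0283899 ,  0.04747429,  0.00173357]), 'gripper_force': 0.0, 'finger_gap': 0.9954560106360886}
```

View pics/top0.png

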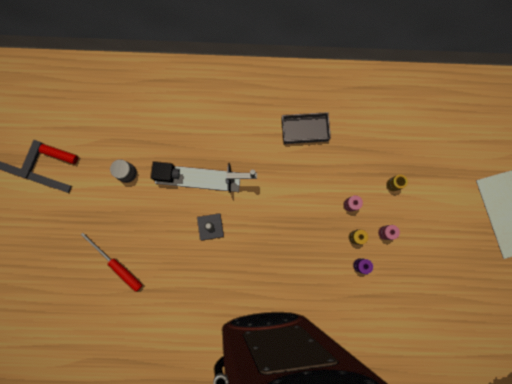

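View pics/scene0.png

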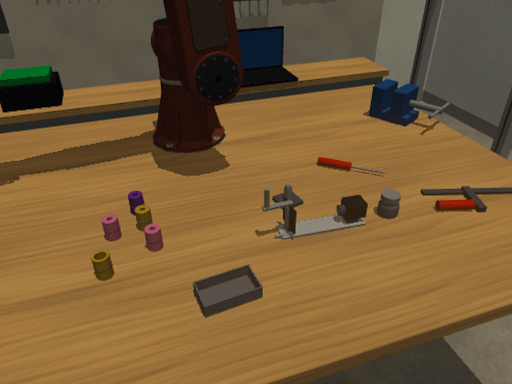

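The top view shows brass sleeves at (398,182), with a wide dark bore, and at (359,237), with a small bore. It also shows pink ones at (354,204) and (391,233), a purple one at (365,267), the gauge at (210,227), the mirror at about (232,180) and the peg at about (253,175). By bore, the one at (398,182) fits; I'll confirm that in a crop and measure.

```bash
cat > h.py <<'E'
import numpy as np, cv2
def K(s):
    f=s["pixels"].shape[0]/2/np.tan(np.radians(s["fovy"])/2); return f,s["cx"],s["cy"]
def ray(s,uv,z):
    f,cx,cy=K(s);T=np.array(s["cam_to_world"]);uv=np.atleast_2d(uv).astype(float)
    d=np.c_[(uv[:,0]-cx)/f,(uv[:,1]-cy)/f,np.ones(len(uv))]@T[:3,:3].T
    return T[:3,3]+d*((z-T[2,3])/d[:,2])[:,None]
def cloud(s):
    f,cx,cy=K(s);T=np.array(s["cam_to_world"]);r=s["range_z"];v,u=np.indices(r.shape)
    P=np.stack([(u-cx)/f*r,(v-cy)/f*r,r],-1)@T[:3,:3].T+T[:3,3]; P[r<=0]=np.nan; return P
def proj(s,p):
    f,cx,cy=K(s);T=np.array(s["cam_to_world"]);q=(np.atleast_2d(p)-T[:3,3])@T[:3,:3]
    return np.c_[f*q[:,0]/q[:,2]+cx,f*q[:,1]/q[:,2]+cy]
E
python3 - <<'E'
import pickle; from h import *
d=pickle.load(open("snap0.pkl","rb")); s=d["top"]; P=cloud(s); im=s["pixels"]
def box(u0,u1,v0,v1,z0,z1,n):
    p=P[v0:v1,u0:u1].reshape(-1,3); p=p[(p[:,2]>z0)&(p[:,2]<z1)]
    (c,sz,a)=cv2.minAreaRect(p[:,:2].astype(np.float32))
    print(n,len(p),"mean",p.mean(0).round(1),"rect",np.round(c,1),np.round(sz,1),round(a,1),"zr",np.percentile(p[:,2],[5,50,95]).round(1))
box(380,415,165,200,48,62,"wide"); box(348,372,224,250,48,62,"narrow")
box(190,230,208,246,6,18,"plate"); box(190,230,208,246,40,60,"pin")
box(145,245,155,200,4,14,"base"); box(145,185,155,190,56,68,"cam")
box(220,270,160,200,76,95,"crank/mirror"); box(240,270,160,195,125,145,"peg")
box(75,120,150,190,50,70,"jar(?)"); box(105,140,155,190,50,70,"jar")
a=cv2.resize(im[160:285,335:415],None,fx=4.5,fy=4.5,interpolation=cv2.INTER_CUBIC)
b=cv2.resize(im[150:250,145:265],None,fx=3.6,fy=3.6,interpolation=cv2.INTER_CUBIC)
o=np.zeros((570,800,3),np.uint8); o[:a.shape[0],:a.shape[1]]=a; o[:b.shape[0],365:365+b.shape[1]]=b
cv2.imwrite("pics/crop1.png",o[...,::-1])
E
```

```text
wide 111 mean [ 609.4 -298.5   53.9] rect [ 609.6 -298.5] [35.5 33.8] 14.8 zr [49.4 54.2 57.4]
narrow 156 mean [ 471.6 -199.7   54.4] rect [ 472.  -199.6] [33.9 33. ] 9.9 zr [50.3 54.6 57.6]
plate 513 mean [486.8 166.7  11.5] rect [486.5 170.6] [60.  85.3] 10.8 zr [ 8.6 11.4 14.4]
pin 57 mean [486.9 166.5  50.2] rect [487.2 167.3] [17.  19.6] 1.7 zr [44.  50.9 55.1]
base 1094 mean [607.1 189.7   7.6] rect [613. 212.] [111.  252.2] 1.2 zr [ 4.7  7.7 10.3]
cam 374 mean [615.1 284.6  61.5] rect [615.7 285. ] [49.8 44.3] 85.4 zr [58.3 61.6 64.2]
crank/mirror 222 mean [604.1 101.6  86.8] rect [605.3  90.6] [62.1 70.5] 2.2 zr [79.6 87.9 91. ]
peg 25 mean [605.3  64.8 135.2] rect [605.8  65. ] [11.1  9. ] 2.5 zr [131.  136.  137.3]
jar(?) 154 mean [617.  394.9  59.5] rect [617.4 396.6] [46.7 22.9] 4.2 zr [56.8 59.5 61.8]
jar 305 mean [617.  384.8  59.2] rect [617.9 385.5] [44.6 45.9] 83.4 zr [55.3 59.4 61.9]
```

View pics/crop1.png

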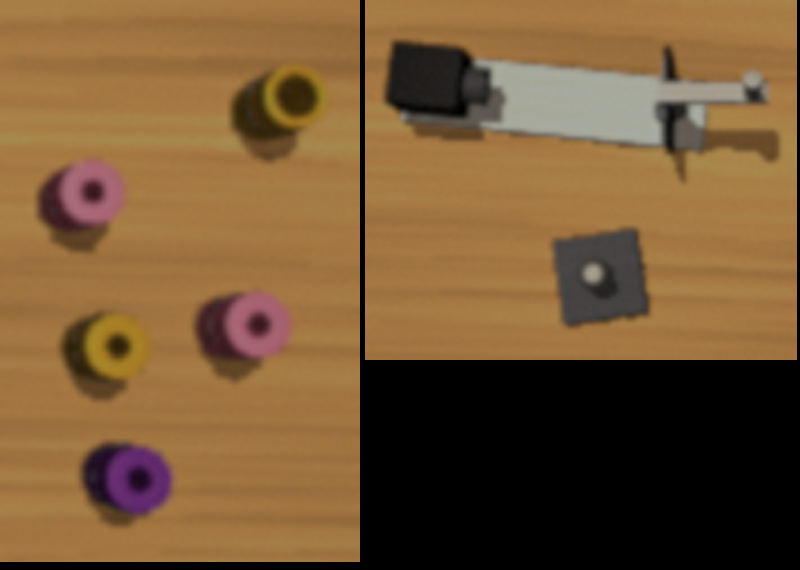

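Crop confirmed: the brass sleeve at the top right, full-image (398,182), has the wide bore, and the one at (359,237) is narrow. The measured sizes and heights (35 mm OD, 54 mm high) agree. I'll twist the tool first, then go over the sleeve.

jog_arm([
  [0,0,0,-1],
  [0,0,0,-1],
  [0,0,0,-1],
  [0,0,0,-1],
  [0,0,0,-1],
  [0,0,0,-1],
  [0,0,0,-1],
  [0,0,0,-1],
  [0,0,0,-1],
  [0,0,0,-1],
], gripper=1)

```text
clock: 0.98
tcp_pos: [196.6, -566.7, 231.0]
orientation: [-2.729, -1.554, -0.0]
contact_force: [0.5, -0.1, -0.0]
finger_gap: 0.997
gripper_force: 0.0
```

jog_arm([
  [0,0,0,-1],
  [0,0,0,-1],
  [0,0,0,-1],
  [0,0,0,-1],
  [0,0,0,-1],
  [0,0,0,-1],
  [0,0,0,-1],
  [0,0,0,-1],
  [0,0,0,-1],
  [0,0,0,-1],
])

```text
clock: 1.82
tcp_pos: [196.6, -566.7, 231.0]
orientation: [-2.033, -2.394, -0.001]
contact_force: [-0.7, -0.1, -0.4]
finger_gap: 1.0
gripper_force: 0.0
```

jog_arm([
  [0.33,0.75,0,0],
  [0.33,0.75,0,0],
  [0.33,0.75,0,0],
  [0.33,0.75,0,0],
  [0.33,0.75,0,0],
  [0.33,0.75,0,0],
  [0.33,0.75,0,0],
  [0.33,0.75,0,0],
  [0.33,0.75,0,0],
  [0.33,0.75,0,0],
])

```text
clock: 2.65
tcp_pos: [334.8, -477.3, 231.0]
orientation: [-2.037, -2.391, -0.0]
contact_force: [0.6, -0.7, 0.5]
finger_gap: 0.998
gripper_force: 0.0
```

jog_arm([
  [0.33,0.75,0,0],
  [0.33,0.75,0,0],
  [0.33,0.75,0,0],
  [0.33,0.75,0,0],
  [0.33,0.75,0,0],
  [0.33,0.75,0,0],
  [0.33,0.75,0,0],
  [0.33,0.75,0,0],
  [0.33,0.75,0,0],
  [0.33,0.75,0,0],
])

```text
clock: 3.48
tcp_pos: [472.4, -388.4, 231.0]
orientation: [-2.037, -2.391, -0.0]
contact_force: [0.0, -0.3, 0.2]
finger_gap: 0.998
gripper_force: 0.0
```

jog_arm([
  [0.33,0.75,0.2,0],
  [0.33,0.75,0.2,0],
  [0.33,0.75,0.2,0],
  [0.33,0.75,0.2,0],
  [0.33,0.75,0.2,0],
  [0.33,0.75,0.2,0],
  [0.33,0.75,0.2,0],
  [0.33,0.75,0.2,0],
  [0.33,0.75,0,0],
  [0.33,0.75,0,0],
])

```text
clock: 4.32
tcp_pos: [610.3, -299.1, 198.6]
orientation: [-2.037, -2.39, 0.0]
contact_force: [0.6, 0.1, -0.1]
finger_gap: 0.996
gripper_force: 0.0
```

```bash
cat > m.py <<'E'
from h import *
def circ(p):
    A=np.c_[2*p,np.ones(len(p))]; x=np.linalg.lstsq(A,(p**2).sum(1),rcond=None)[0]
    return x[:2],np.sqrt(x[2]+x[:2]@x[:2])
def topc(s,c,z0,z1,R=40):
    P=cloud(s); m=(P[...,2]>z0)&(P[...,2]<z1)&(np.hypot(P[...,0]-c[0],P[...,1]-c[1])<R)
    p=P[m]; r=cv2.minEnclosingCircle(p[:,:2].astype(np.float32))
    return len(p),p.mean(0).round(1),np.round(r[0],1),round(r[1],1),m
E
python3 - <<'E'
from bench import snapshot,state; from m import *
s=snapshot("wrist"); st=state(); print(st["tcp_pos"].round(1))
n,mean,c,r,m=topc(s,(610,-299),50,60); print(n,mean,c,r)
hsv=cv2.cvtColor(s["pixels"],cv2.COLOR_RGB2HSV)
# hull of rim pixels -> plane z=55
h=cv2.convexHull(np.argwhere(m)[:,::-1].astype(np.int32))[:,0]
print("rim fit",circ(ray(s,h,55)[:,:2]), "proj tcp-axis@55",proj(s,[[*st["tcp_pos"][:2],55]]).round(1), h.min(0),h.max(0))
im=s["pixels"].copy(); im[m]=im[m]//2+[0,100,0]
cv2.imwrite("pics/w1.png",im[...,::-1])
E
```

```text
[ 612.3 -297.4  198.5]
591 [ 611.7 -297.7   54.2] [ 611.9 -298.2] 17.8
rim fit (array([ 611.67597931, -297.61532649]), np.float64(17.67629223836749)) proj tcp-axis@55 [[255.  176.9]] [237 159] [272 194]
```

View pics/w1.png

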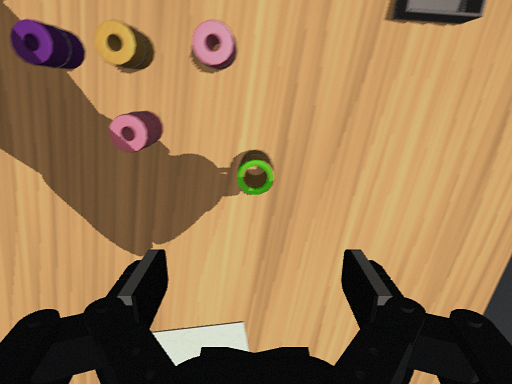

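The wrist view shows the sleeve rim (green overlay) at (255,177), 17.7 mm in radius as expected. It is centred between the fingers and under the tool to within 1 mm. I'll go down and grip.

jog_arm([
  [0,0,1,0],
  [0,0,1,0],
  [0,0,1,0],
  [0,0,1,0],
  [0,0,1,0],
  [0,0,1,0],
  [0,0,1,0],
  [0,0,1,0],
  [0,0,0.7,0],
  [0,0,0.3,0],
])

```text
clock: 5.2
tcp_pos: [608.4, -299.1, 16.4]
orientation: [-2.035, -2.388, 0.0]
contact_force: [-1.1, 0.1, 0.3]
finger_gap: 1.002
gripper_force: 0.0
```

jog_arm([
  [0,0,0,0],
  [0,0,0,0],
  [0,0,0,0],
  [0,0,0,0],
  [0,0,0,0],
  [0,0,0,0],
  [0,0,0,0],
  [0,0,0,0],
  [0,0,0,0],
  [0,0,0,0],
], gripper=0)

```text
clock: 6.03
tcp_pos: [610.4, -300.8, 21.1]
orientation: [2.036, 2.389, 0.0]
contact_force: [-0.1, 1.0, 5.0]
finger_gap: 0.394
gripper_force: 60.5
```

jog_arm([
  [0,0,-0.3,0],
  [0,0,-0.6,0],
  [0,0,-0.6,0],
  [0,0,-0.6,0],
  [0,0,-0.6,0],
  [0,0,-0.6,0],
  [0,0,-0.6,0],
  [0,0,-0.6,0],
  [0,0,-0.5,0],
  [0,0,0,0],
])

```text
clock: 6.87
tcp_pos: [610.6, -300.9, 122.5]
orientation: [2.035, 2.388, 0.0]
contact_force: [0.8, -0.1, -1.3]
finger_gap: 0.392
gripper_force: 59.7
```

```bash
python3 - <<'E'
from bench import snapshot,state; from m import *
s=snapshot("wrist")
for i in range(3):
    st=state(); print(st["tcp_pos"].round(1),st["contact_force"].round(1),st["finger_gap"])
    snapshot("wrist") if i<2 else 0
t=st["tcp_pos"]; P=cloud(s)
n,mean,c,r,m=topc(s,t[:2],t[2]+20,t[2]+60,R=22)
p=P[m]; print(n,np.percentile(p[:,2],[5,25,50,75,95]).round(1))
cv2.imwrite("pics/w2.png",s["pixels"][...,::-1])
E
```

```text
[ 610.2 -300.6  120.9] [-1.2  0.  -2.6] 0.399255033910176
[ 609.7 -300.2  119.6] [-0.   0.1 -2.6] 0.39614917234845354
[ 609.3 -299.9  118.8] [-0.5 -0.5 -2.3] 0.3942575472137318
6460 [141.  148.8 155.3 156.4 164.5]
```

View pics/w2.png

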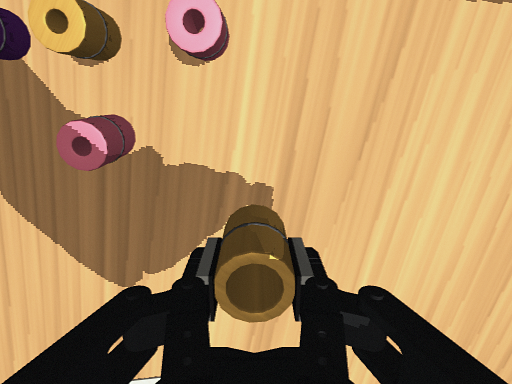

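The wrist view shows the sleeve held upright between the pads, its rim centred near (255,285). Next, across to above the pin.

jog_arm([
  [0.4,-0.04,0,0],
  [0.8,-0.08,0,0],
  [0.8,-0.08,0,0],
  [0.8,-0.08,0,0],
  [0.8,-0.08,0,0],
  [0.8,-0.08,0,0],
  [0.8,-0.08,0,0],
  [0.8,-0.08,0,0],
  [0.8,-0.08,0,0],
  [0.8,-0.08,0,0],
])

```text
clock: 7.85
tcp_pos: [569.4, -150.8, 118.3]
orientation: [-2.037, -2.39, 0.0]
contact_force: [0.3, 0.6, -2.3]
finger_gap: 0.396
gripper_force: 59.9
```

jog_arm([
  [0.8,-0.08,0,0],
  [0.8,-0.08,0,0],
  [0.8,-0.08,0,0],
  [0.8,-0.08,0,0],
  [0.8,-0.08,0,0],
  [0.8,-0.08,0,0],
  [0.8,-0.08,0,0],
  [0.8,-0.08,0,0],
  [0.8,-0.08,0,0],
  [0.8,-0.08,0,0],
])

```text
clock: 8.68
tcp_pos: [528.7, 4.5, 119.3]
orientation: [2.037, 2.391, 0.0]
contact_force: [0.5, 0.9, -1.4]
finger_gap: 0.394
gripper_force: 59.9
```

jog_arm([
  [0.8,-0.08,0,0],
  [0.8,-0.08,0,0],
  [0.8,-0.08,0,0],
  [0.8,-0.08,0,0],
  [0.8,-0.08,0,0],
  [0.4,-0.04,0,0],
  [0,0,0,0],
  [0,0,0,0],
  [0,0,0,0],
  [0,0,0,0],
])

```text
clock: 9.52
tcp_pos: [506.8, 87.8, 119.3]
orientation: [2.039, 2.39, -0.0]
contact_force: [-0.1, -0.0, -2.0]
finger_gap: 0.396
gripper_force: 59.9
```

```bash
python3 - <<'E'
from bench import snapshot,state; from m import *
import pickle
for i in range(3): print(state()["tcp_pos"].round(1)); s=snapshot("wrist")
t=snapshot("top"); st=state(); tc=st["tcp_pos"]; print(tc.round(1)); c=snapshot("scene")
pickle.dump(dict(w=s,t=t,c=c,tcp=tc),open("s2.pkl","wb"))
cv2.imwrite("pics/w3.png",np.hstack([s["pixels"]])[...,::-1])
P=cloud(s); hsv=cv2.cvtColor(s["pixels"],cv2.COLOR_RGB2HSV); 
top=(np.hypot(P[...,0]-tc[0],P[...,1]-tc[1])<26)&(P[...,2]>tc[2]+30)&(P[...,2]<tc[2]+42)&(hsv[...,1]>90)
p=P[top]; print(top.sum(),np.percentile(p[:,2],[5,50,95]).round(1))
h=cv2.convexHull(np.argwhere(top)[:,::-1].astype(np.int32))[:,0]
z=np.median(p[:,2]); print("rim",circ(ray(s,h,z)[:,:2]),z)
E
```

```text
[506.8  87.8 119.3]
[506.8  87.9 119.2]
[506.7  87.9 119.2]
[506.7  88.1 119.2]
3131 [150.1 152.6 153.7]
rim (array([508.09571898,  88.76759218]), np.float64(20.88174829922262)) 152.60702519107127
```

View pics/w3.png

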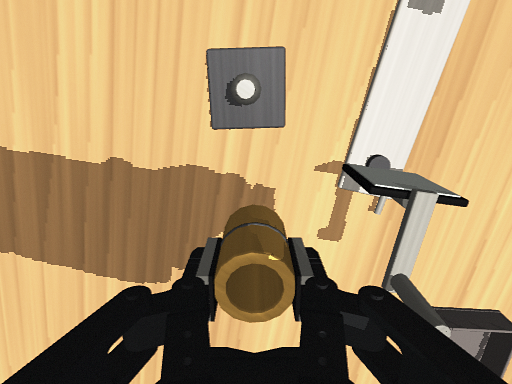

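The wrist view shows the pin top at about (246,89), the sleeve rim at about (254,287), and the mirror with its peg at the right. I stopped 80 mm short. I'll measure the pin in this view.

```bash
python3 - <<'E'
from m import *; import pickle
d=pickle.load(open("s2.pkl","rb")); s=d["w"]; P=cloud(s); im=s["pixels"]
g=im.max(2); sat=np.ptp(im.astype(int),axis=2)
sub=np.zeros(g.shape,np.uint8); sub[75:105,230:262]=((g>150)&(sat<40))[75:105,230:262]
n,l,stt,ce=cv2.connectedComponentsWithStats(sub); k=1+stt[1:,4].argmax()
h=cv2.convexHull(np.argwhere(l==k)[:,::-1].astype(np.int32))[:,0]
print("pin top",stt[k],circ(ray(s,h,54)[:,:2]))
pl=(P[...,2]>8)&(P[...,2]<16); pl[:40]=0; pl[135:]=0; pl[:,:200]=0; pl[:,292:]=0
p=P[pl]; print("plate",cv2.minAreaRect(p[:,:2].astype(np.float32)))
# sleeve rim: bright brass vs dark bore, by tightest height band
tz=d["tcp"]; c0=(254,287)
hsv=cv2.cvtColor(im,cv2.COLOR_RGB2HSV)
w=np.zeros(g.shape,bool); w[240:325,210:300]=1
for z0 in (151,152,153):
    m=w&(P[...,2]>z0)&(P[...,2]<157)&(hsv[...,1]>90); h=cv2.convexHull(np.argwhere(m)[:,::-1].astype(np.int32))[:,0]
    print(z0,m.sum(),h.min(0),h.max(0),circ(ray(s,h,153.5)[:,:2]))
print([P[287,u].round(1).tolist() for u in (218,222,286,290)],P[315,255].round(1),P[318,255].round(1),[im[v,255].tolist() for v in range(244,325,4)])
E
```

```text
pin top [236  79  19  20 287] (array([489.61475778, 168.46358833]), np.float64(5.922225238777921))
plate ((489.62799072265625, 168.4173126220703), (60.13016891479492, 60.17983627319336), 10.686856269836426)
151 2730 [211 249] [298 322] (array([507.97546974,  89.99298932]), np.float64(19.45073523645792))
152 2314 [213 250] [298 322] (array([508.50738269,  89.77731657]), np.float64(19.08661187839041))
153 919 [213 252] [298 321] (array([508.53819711,  89.02041883]), np.float64(19.010344038014473))
[[492.8, 87.8, 151.8], [494.5, 89.2, 153.3], [521.1, 92.7, 152.3], [522.6, 93.3, 152.8]] [510.4  76.5 152.4] [510.6  75.6 153.2] [[84, 65, 32], [83, 62, 29], [99, 74, 36], [160, 121, 58], [148, 108, 53], [88, 67, 33], [89, 68, 32], [89, 66, 32], [92, 70, 35], [92, 70, 34], [90, 65, 30], [94, 70, 35], [91, 70, 34], [95, 72, 36], [91, 68, 31], [92, 69, 35], [90, 68, 33], [105, 79, 39], [149, 112, 54], [140, 106, 49], [243, 207, 139]]
```

```bash
cat > rel.py <<'E'
from m import *
def rim(s,z,box=(235,330,200,310)):
    im=s["pixels"]; v0,v1,u0,u1=box; out=[]
    hsv=cv2.cvtColor(im,cv2.COLOR_RGB2HSV)
    m=np.zeros(im.shape[:2],np.uint8); a=im[v0:v1,u0:u1,0]
    b=cv2.medianBlur(np.ascontiguousarray(a),3); dark=((b<118)&(b>70)).astype(np.uint8)
    n,l,st,ce=cv2.connectedComponentsWithStats(dark,connectivity=4)
    k=l[287-v0-0,255-u0]
    h=cv2.convexHull(np.argwhere(l==k)[:,::-1].astype(np.int32))[:,0]+[u0,v0]
    return st[k],h,circ(ray(s,h,z)[:,:2])
E
python3 - <<'E'
from rel import *; import pickle
d=pickle.load(open("s2.pkl","rb")); s=d["w"]
st,h,c=rim(s,153); print(st,h.min(0),h.max(0),c,d["tcp"])
print(ray(s,[[254.5,287.5]],153))
E
```

```text
[  26   29   58   49 2270] [226 264] [283 312] (array([507.88422313,  90.26525453]), np.float64(12.202771490265782)) [506.6836896   88.08841133 119.2270512 ]
[[507.93496435  90.85577809 153.        ]]
```

jog_arm([
  [0.5,-0.036,0,0],
  [0.5,-0.036,0,0],
  [0.5,-0.036,0,0],
  [0.5,-0.036,0,0],
  [0.5,-0.036,0,0],
  [0.5,-0.036,0,0],
  [0.5,-0.036,0,0],
  [0.5,-0.036,0,0],
  [0,0,0,0],
  [0,0,0,0],
])

```text
clock: 10.6
tcp_pos: [488.1, 167.1, 119.3]
orientation: [2.036, 2.392, -0.0]
contact_force: [-0.1, -0.5, -2.0]
finger_gap: 0.398
gripper_force: 59.9
```

jog_arm([
  [0,0,0.3,0],
  [0,0,0.3,0],
  [0,0,0.3,0],
  [0,0,0.3,0],
  [0,0,0.3,0],
  [0,0,0.3,0],
  [0,0,0,0],
  [0,0,0,0],
  [0,0,0,0],
  [0,0,0,0],
])

```text
clock: 11.43
tcp_pos: [488.5, 166.6, 83.7]
orientation: [2.037, 2.391, 0.001]
contact_force: [-0.2, 0.2, -2.1]
finger_gap: 0.399
gripper_force: 59.9
```

```bash
python3 - <<'E'
from bench import snapshot,state; from rel import *
s=snapshot("wrist"); snapshot("wrist"); st=state(); tc=st["tcp_pos"]; print(tc.round(1))
z=tc[2]+34; a,h,c=rim(s,z); print(a,c)
print("pin top px",proj(s,[[489.6,168.5,54]]))
t=snapshot("top"); c2=snapshot("scene")
b=cv2.resize(c2["pixels"][160:260,210:310],None,fx=4,fy=4,interpolation=cv2.INTER_CUBIC)
a=cv2.resize(s["pixels"][200:340,190:330],None,fx=2.8,fy=2.8)
o=np.zeros((400,800,3),np.uint8); o[:,:400]=b; o[:392,405:797]=a; cv2.imwrite("pics/c4.png",o[...,::-1])
E
```

```text
[488.5 166.7  83.7]
[  26   29   58   49 2276] (array([489.62852259, 169.18046254]), np.float64(12.217636976748889))
pin top px [[253.97912124 225.9836519 ]]
```

View pics/c4.png

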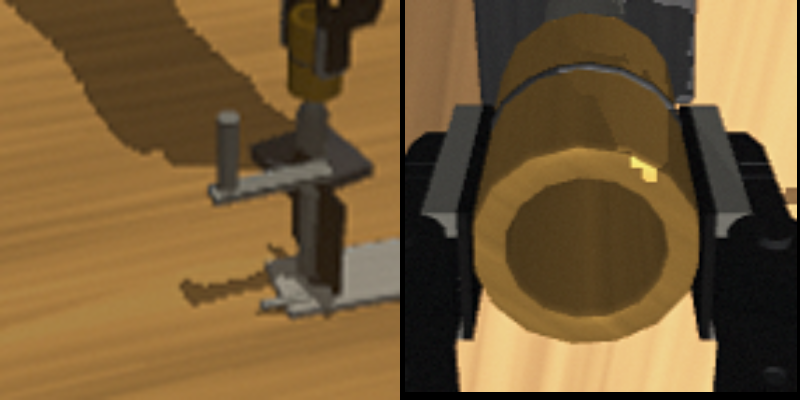

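The scene crop shows the sleeve directly above the pin, and the wrist crop shows it clean in the grip. The offset is below 1 mm, so I'll descend.

jog_arm([
  [0,0,0.13,0],
  [0,0,0.13,0],
  [0,0,0.13,0],
  [0,0,0.13,0],
  [0,0,0.13,0],
  [0,0,0.13,0],
  [0,0,0.13,0],
  [0,0,0.13,0],
  [0,0,0.13,0],
  [0,0,0.13,0],
])

```text
clock: 12.47
tcp_pos: [488.2, 166.6, 57.0]
orientation: [2.038, 2.391, -0.0]
contact_force: [0.6, 0.4, -1.4]
finger_gap: 0.395
gripper_force: 59.9
```

jog_arm([
  [0,0,0.12,0],
  [0,0,0.12,0],
  [0,0,0.12,0],
  [0,0,0.12,0],
  [0,0,0.12,0],
  [0,0,0.12,0],
  [0,0,0.12,0],
  [0,0,0.12,0],
  [0,0,0.1,0],
  [0,0,0.05,0],
])

```text
clock: 13.3
tcp_pos: [488.0, 166.6, 34.7]
orientation: [-2.038, -2.391, 0.001]
contact_force: [-0.0, 0.0, -1.7]
finger_gap: 0.398
gripper_force: 59.9
```

Lower gently until it touches.

jog_arm([
  [0,0,0.03,0],
  [0,0,0.03,0],
  [0,0,0.03,0],
  [0,0,0.03,0],
  [0,0,0.02,0],
  [0,0,0.02,0],
  [0,0,0,0],
  [0,0,0,0],
  [0,0,0,0],
  [0,0,0,0],
])

```text
clock: 14.13
tcp_pos: [488.3, 166.6, 33.0]
orientation: [2.037, 2.391, 0.0]
contact_force: [-5.1, -0.6, 8.9]
finger_gap: 0.398
gripper_force: 61.2
```

Touched at TCP z = 33, where home was expected. Let go.

jog_arm([
  [0,0,0,0],
  [0,0,0,0],
  [0,0,0,0],
  [0,0,0,0],
  [0,0,0,0],
  [0,0,0,0],
  [0,0,0,0],
  [0,0,0,0],
  [0,0,0,0],
  [0,0,0,0],
], gripper=1)

```text
clock: 14.97
tcp_pos: [488.2, 166.6, 31.8]
orientation: [2.038, 2.391, -0.0]
contact_force: [-0.6, 0.4, -0.3]
finger_gap: 0.998
gripper_force: 0.0
```

jog_arm([
  [0,0,-0.5,0],
  [0,0,-1,0],
  [0,0,-1,0],
  [0,0,-1,0],
  [0,0,-1,0],
  [0,0,-1,0],
  [0,0,-1,0],
  [0,0,-1,0],
  [0,0,0,0],
  [0,0,0,0],
])

```text
clock: 15.8
tcp_pos: [489.0, 166.7, 183.6]
orientation: [2.036, 2.39, 0.003]
contact_force: [-0.3, -0.4, -0.3]
finger_gap: 0.998
gripper_force: 0.0
```

```bash
python3 - <<'E'
from bench import snapshot,state; from m import *; import pickle
s=snapshot("wrist");snapshot("wrist"); print(state()["tcp_pos"].round(1)); t=snapshot("top")
pickle.dump(dict(w=s,t=t),open("s3.pkl","wb"))
for q in (s,t):
    n,mean,c,r,m=topc(q,(489,168),60,75,R=30); P=cloud(q)[m]
    print(n,mean,c,r,np.percentile(P[:,2],[10,50,90]).round(1))
    h=cv2.convexHull(np.argwhere(m)[:,::-1].astype(np.int32))[:,0]; print(circ(ray(q,h,67)[:,:2]))
# station features in both views
for n,q in (("w",s),("t",t)):
    P=cloud(q)
    for nm,c,R,a,b in (("peg",(605,65),15,131,140),("cam",(615,285),45,58,66),("crank",(605,95),22,84,91)):
        m=(np.hypot(P[...,0]-c[0],P[...,1]-c[1])<R)&(P[...,2]>a)&(P[...,2]<b); p=P[m]
        if len(p)>5: print(n,nm,len(p),p.mean(0).round(1),[np.round(x,1) for x in cv2.minAreaRect(p[:,:2].astype(np.float32))])
E
```

```text
[487.9 166.6 181.4]
749 [489.6 169.7  65.9] [489.8 169.1] 17.9 [63.8 66.3 67.4]
(array([489.60908639, 169.93533376]), np.float64(17.837371392465798))
25 [483.5 154.3  66.3] [484.3 155.5] 11.6 [64.6 66.2 68.7]
(array([486.42335318, 161.69463764]), np.float64(12.387112171263505))
w cam 3567 [617.3 286.4  61.6] [array([618.6, 286.1]), array([50.2, 44.9]), np.float64(86.1)]
t peg 24 [605.5  65.  135.2] [array([606.,  65.]), array([11.7,  8.9]), np.float64(1.7)]
t crank 105 [604.4  94.9  88.4] [array([604.4,  95.3]), array([12.5, 42.4]), np.float64(2.0)]
```

The sleeve's top is at 66.5 mm (67 expected), so it is home. Now to the peg at (605.7, 65).

jog_arm([
  [-0.74,0.63,0,0],
  [-0.74,0.63,0,0],
  [-0.74,0.63,0,0],
  [-0.74,0.63,0,0],
  [-0.74,0.63,0,0],
  [-0.74,0.63,0,0],
  [-0.74,0.63,0,0],
  [-0.74,0.63,0,0],
  [0,0,0,0],
  [0,0,0,0],
])

```text
clock: 16.78
tcp_pos: [606.1, 65.2, 180.5]
orientation: [-2.038, -2.388, 0.002]
contact_force: [-0.6, 0.9, 0.9]
finger_gap: 1.004
gripper_force: 0.0
```

```bash
python3 - <<'E'
from bench import snapshot,state; from m import *
s=snapshot("wrist"); st=state(); tc=st["tcp_pos"]; print(tc.round(1)); P=cloud(s)
n,mean,c,r,m=topc(s,(607,67),128,141,R=16); print(n,mean,c,r)
h=cv2.convexHull(np.argwhere(m)[:,::-1].astype(np.int32))[:,0]; print(circ(ray(s,h,136)[:,:2]))
cv2.imwrite("pics/w5.png",s["pixels"][...,::-1])
E
```

```text
[605.7  65.8 180.8]
288 [608.2  66.9 134.7] [608.4  65.9] 6.0
(array([608.10692224,  67.3794428 ]), np.float64(6.584456811084218))
```

View pics/w5.png

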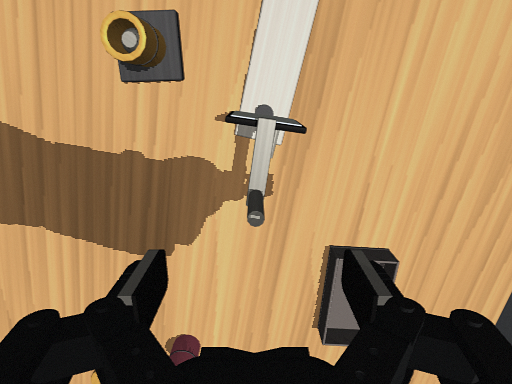

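The wrist view shows the peg top at (257,218), centred between the open fingers, and the sleeve seated round the pin at (130,38). I'll go down and grip the peg.

jog_arm([
  [0,0,0.5,0],
  [0,0,0.5,0],
  [0,0,0.5,0],
  [0,0,0.5,0],
  [0,0,0.5,0],
  [0,0,0.5,0],
  [0,0,0.5,0],
  [0,0,0.4,0],
  [0,0,0.1,0],
  [0,0,0,0],
])

```text
clock: 17.67
tcp_pos: [606.0, 65.7, 101.0]
orientation: [-2.037, -2.39, 0.001]
contact_force: [1.1, 0.5, 0.5]
finger_gap: 1.0
gripper_force: 0.0
```

jog_arm([
  [0,0,0,0],
  [0,0,0,0],
  [0,0,0,0],
  [0,0,0,0],
  [0,0,0,0],
  [0,0,0,0],
  [0,0,0,0],
  [0,0,0,0],
  [0,0,0,0],
  [0,0,0,0],
], gripper=0)

```text
clock: 18.5
tcp_pos: [606.7, 65.7, 102.2]
orientation: [2.037, 2.391, 0.0]
contact_force: [-0.5, -0.5, 3.3]
finger_gap: 0.119
gripper_force: 58.4
```

```bash
cat > pl.py <<'E'
from bench import state,snapshot; from m import *
snapshot("wrist"); st=state(); tc=st["tcp_pos"]; print(tc.round(1),st["contact_force"].round(1),st["finger_gap"])
e=lambda d:np.array([np.cos(np.radians(d)),np.sin(np.radians(d))])
cam=np.array([615.6,284.8]); ph=86.0; piv=cam-161*e(ph); pin=np.array([487.6,167.]); v=pin-piv
nrm=(ph+np.degrees(np.arctan2(v[1],v[0])))/2; print("piv",piv,"normal",nrm,"peg now angle",np.degrees(np.arctan2(*(piv-tc[:2])[::-1])),np.hypot(*(piv-tc[:2])))
ro=st["orientation"]; R=cv2.Rodrigues(ro)[0]
now=np.degrees(np.arctan2(*(piv-tc[:2])[::-1])); p=tc[:2]
for a in np.linspace(now,nrm,11)[1:]:
    q=piv-60*e(a) if a>now else p; d=q-p; print(q.round(1),(R[:2,:2].T@d/20).round(3)); p=q
E
python3 pl.py
```

```text
[606.7  65.7 102.2] [ 0.2 -0.3  3.2] 0.12256135615536642
piv [604.36920773 124.19218791] normal 122.93348414529244 peg now angle 92.28830848518474 58.570717345091516
[610.   64.5] [-0.086  0.151]
[613.2  64.8] [-0.006  0.16 ]
[616.3  65.4] [0.002 0.16 ]
[619.4  66.1] [0.011 0.16 ]
[622.5  67. ] [0.019 0.159]
[625.6  68.1] [0.028 0.158]
[628.5  69.3] [0.036 0.156]
[631.4  70.6] [0.045 0.154]
[634.3  72.2] [0.053 0.152]
[637.   73.8] [0.061 0.148]
```

Gripped. Turn the peg along its arc (about 32 degrees counterclockwise).

jog_arm([
  [-0.018,0.167,0,0],
  [-0.009,0.167,0,0],
  [0,0.167,0,0],
  [0.01,0.167,0,0],
  [0.018,0.166,0,0],
  [0.027,0.165,0,0],
  [0.036,0.163,0,0],
  [0.045,0.16,0,0],
  [0.054,0.158,0,0],
  [0.062,0.156,0,0],
])

```text
clock: 19.38
tcp_pos: [637.8, 74.1, 102.0]
orientation: [2.038, 2.39, -0.005]
contact_force: [-4.0, 5.8, 1.8]
finger_gap: 0.115
gripper_force: 59.1
```

jog_arm([
  [0,0,0,0],
  [0,0,0,0],
  [0,0,0,0],
  [0,0,0,0],
  [0,0,0,0],
  [0,0,0,0],
  [0,0,0,0],
  [0,0,0,0],
  [0,0,0,0],
  [0,0,0,0],
])

```text
clock: 20.22
tcp_pos: [638.3, 75.2, 102.0]
orientation: [2.037, 2.39, 0.0]
contact_force: [3.9, -2.4, 2.2]
finger_gap: 0.118
gripper_force: 59.3
```

```bash
python3 pl.py | head -2; python3 - <<'E'
from bench import state,snapshot; from m import *
import pickle
d={n:snapshot(n) for n in ("wrist","top","scene")}; pickle.dump(d,open("s4.pkl","wb"))
o=np.zeros((390,800,3),np.uint8)
o[:384,:400]=d["wrist"]["pixels"][:384,90:490]
o[:384,405:789]=cv2.resize(d["scene"]["pixels"][140:268,230:358],(384,384)); cv2.imwrite("pics/e6.png",o[...,::-1])
P=cloud(d["wrist"])
for nm,lo,hi,c,R in (("crank",83,91,(620,100),32),("mirror top",78,83.5,(604,124),40),("cam",58,66,(615,285),45),("sleeve",62,72,(489,168),25)):
    m=(P[...,2]>lo)&(P[...,2]<hi)&(np.hypot(P[...,0]-c[0],P[...,1]-c[1])<R); p=P[m][:,:2].astype(np.float32)
    if len(p)>9: print(nm,len(p),p.mean(0),cv2.minAreaRect(p), cv2.fitLine(p,cv2.DIST_HUBER,0,.01,.01).ravel())
E
```

```text
[638.4  75.1 102. ] [ 4.1 -1.2  1.5] 0.12269306699933447
piv [604.36920773 124.19218791] normal 122.93348414529244 peg now angle 124.7316575358187 59.686150619163804
crank 2836 [621.78937 104.79066] ((616.9429931640625, 100.4998779296875), (36.091217041015625, 59.73055648803711), 22.9395694732666) [ 5.5781215e-01 -8.2996720e-01  6.2183643e+02  1.0486815e+02]
mirror top 932 [610.4368  123.67398] ((609.2739868164062, 122.95218658447266), (40.615882873535156, 53.01300811767578), 86.43019104003906) [8.3957577e-01 5.4324263e-01 6.1034558e+02 1.2384738e+02]
sleeve 1112 [502.05035 165.01483] ((499.7542419433594, 164.72796630859375), (32.16417694091797, 16.060855865478516), 70.8338623046875) [3.4559357e-01 9.3838429e-01 5.0251276e+02 1.6506065e+02]
```

View pics/e6.png

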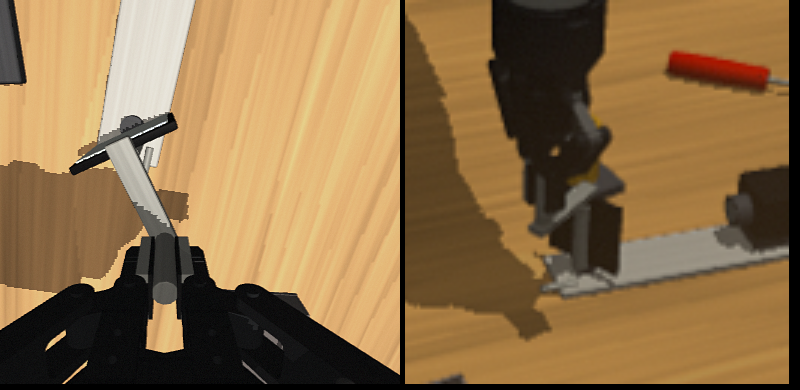

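The composite shows the peg held in the fingers and the mirror turned. Its line in the wrist view gives a normal of 123 to 124°, against the 122.9° needed (about ±4.5° allowed). The wrist force is only a few newtons and the arm is still, so I'll hand in.

```bash
python3 -c "
from bench import close_job; print(close_job())"
```

```text
the job is handed in; nothing more can be done
None
```

I seated the wide sleeve on the gauge pin and let go of it, then handed in with the mirror held still by its peg at 123–124° against the 122.9° needed; `close_job` gave no verdict.

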